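Feed two bearing cartons down a sloped rack and fit its keeper plate

ROBOT

A 6-joint arm with a two-finger parallel gripper is mounted at the origin on a cart in front of the work surface, level with it; the furniture and walls round the work are solid. World frame = base frame: x ahead of the robot, y to its left, z up, the work surface at z = 0. Lengths are in m, angles in rad, forces in N, time in s.
With the tool pointing down it reaches from about 0.375 to 0.975 m from the base axis. Payload 3.8 kg.
Tool frame: the origin (TCP) lies midway between the tips of the shut fingers; the grasp point (between the pads) lies 19 mm behind it; z points along the fingers, y is the direction in which the jaws open and shut (so a half turn about z gives the same grasp; the last joint's range is limited). The gripper opens to 85 mm and grips with 20 to 120 N. Pads are 22 mm wide; open, the fingers measure 114 mm over their backs; the gripper's body (76 mm by 85 mm) begins 54 mm behind the grasp point. The pads swing forward as they close: fully open they stand 13 mm farther back than shut.
Start: joints at [-1.174, 0.264, 1.604, -0, 1.274, -0.037], TCP at [0.284, -0.612, 0.231] pointing down, gripper open.
Joint ranges: [-2.63, 2.63], [-0.94, 2.18], [0.31, 2.57], [-1.31, 4.45], [0, 2.66], [-2.55, 2.55]. Speed limits (rad/s): [2.57, 2.57, 3.14, 3.14, 3.14, 3.14].

INTERFACE

Orientations are given as a rotation vector (axis times angle).
In Python, from workcell import bot gives the robot as it stands.
- The arm moves only by the shell command python3 -m inch 'ROWS' [FORCE]. ROWS is JSON, a list of rows, each an object of numbers: "dx", "dy", "dz": the shift along the tool's x, y, z in m; "ax", "ay", "az": the turn, a rotation vector about the tool's x, y, z in degrees; "fingers": the opening, from -1 (shut) to 1 (fully open). A call has 1 to 20 rows; each row is the pose to reach, as a shift and turn from the pose measured when the call began, along the tool's axes at that moment; what a row does not reach only later rows make up. A row lasts 1/8 s, in which the tool goes at most 62.5 mm and 10.7 degrees, less where a joint would pass 70% of its speed; a pose out of reach is approached as far as the arm can. A call with a gripper value outside its range is refused whole. The fingers move at their own pace and stop on an object; FORCE is the grip in N (left out, the last holds). Time passes only in rows, so rows that repeat a pose let the fingers close. It gives the time, the measured TCP pose, the force and the opening at its end, in the units of the state.
- bot.read_state(): the state, without advancing time (a new reading comes with each control period).
- bot.read_camera(name): name is "scene" or "top" or "wrist"; returns (picture, depth): 420x560x3 uint8, blue, green, red; 420x560 float32, m along the optical axis (not along the pixel's ray), 0 where there is no reading.
- bot.get_calibration(name): a dict with "intrinsics" (3x3 intrinsics, pixels), "distortion" ([k1, k2, p1, p2, k3] as OpenCV has them; the pictures are not rectified), "view" (4x4, takes a point from world to camera coordinates). Camera axes: x right, y down, z forward; pixel columns grow to the right and rows downward; lengths in m; the calibration is good to about 2 mm. A picture is of the moment at which its call begins: read the wrist's pose just before it. get_calibration takes no time and is no camera call; for the wrist camera it gives the pose at the moment of the call.
- bot.finish_job(): hands the job in, once; it reports no verdict.
Trained networks look in the newest picture that a camera, given by its name, has taken for a name from the list of things; names that differ only in an ending like _2 or _b are one class to them, and where a whole thing is asked for, a point or a joint stands for the part that bears it (a point fixed in the world has none). Each returns a list of dicts, best first, with "p" (0 to 1); they miss things now and then, are a little off and sometimes report something else, mostly with a low value. They report only what shows in the picture. A call takes as long as a camera call.
- bot.masks_of(camera, thing): "region" (420x560 bool, what is visible of it) and "box" ([left, top, right, bottom] in pixels, round what is visible of it).
The state is a dict: "time": time; "q": joint angles; "joint_vel": joint speeds; "joint_torque": joint torques, N m; "tool_pos": TCP position; "tcp_rot": TCP orientation; "wrist_force": force on the tool from outside, world axes, zero at the start; "torque": the same for the moment, N m; "width": opening from 0.0 (shut) to 1.0 (fully open).
Only numpy, scipy, OpenCV 4.12 (cv2) and the standard library are available. Lean on these libraries where they do the work, as an engineer would, in place of code of your own. Each camera call takes 0.05 s, during which the arm holds its last target. There are 200 camera calls.

TASK

Push the two white bearing cartons off the level deck of the grey two-lane rack, each down its own sloped lane until it lies flush against the back stop at the bottom; slide them, do not lift them out. Then take the aluminium keeper plate by its black handle and lower it level onto the rack's two guide pins until it sits fully down on the posts' collars, let go, and do not disturb the oil bottle, the grease tub or the roll of tape.

Things in the scene. Friction and masses are not known exactly. Their poses are not given: they have to be found in the camera images.
- rack: Grey sheet-metal rack with two lanes, fixed. Origin on the bench top, x along the lanes in the pushing direction (away from the robot, downhill), y towards the left lane, z up. In its frame, mm: level deck x -130 to -30, top at z 92, open at its rear end x -130; then the slope, 15 degrees down to +x. Lanes 78 wide inside, side walls and 4 thick divider stand 24 above deck and slope.
- left_crest (a point): Fixed point: where the left lane's deck meets its slope, on the lane's centre line and on the floor surface (rack frame x -30, y 41, z 92 mm). The flat slope runs 103 mm from here, along the slope, to the back stop, a plate square to the slope and 30 mm high.
- right_crest (a point): The same point of the right lane (y -41 mm). Friction holds the cartons on deck and slope: they do not slide by themselves and must be pushed all the way. A carton tips forward when its middle passes the crest; its rear edge then rises up to 9 mm off the deck for a moment.
- left_home (a point): Fixed point of the rack: where the left carton's centre is when the carton lies on the slope against the back stop in the middle of the lane (rack frame x 40.5, y 41, z 84.5 mm).
- right_home (a point): The same for the right lane (y -41 mm).
- left_carton_center (a point): Centre (half-way up) of the carton in the left lane: a closed white and blue box 66 x 66 x 22 mm, about 0.16 kg, lying on the deck at the start with its sides along the lane within 0.05 rad and its rear edge 1 to 31 mm from the deck's rear end. Its x axis points along the lane, z out of its top.
- right_carton_center (a point): Centre of the carton in the right lane, the same kind of box.
- pin_top_left (a point): Top of the left guide pin of the rack, upright, 10 mm diameter, 28 mm long, the last 10 mm tapered to 3 mm; it stands on a post whose flat round collar, 32 mm in diameter, is the shoulder, 112 mm above the bench. Rack frame x 45, y 98, z 140 mm.
- pin_top_right (a point): Top of the right guide pin, the same, at y -98 mm.
- keeper_seat (a point): Fixed point of the rack midway between the two pins at shoulder height (rack frame x 45, y 0, z 112 mm): where the centre of the keeper's underside comes to rest, the keeper's long axis along the rack's y.
- keeper_handle (a point): Centre of the grip bar of the keeper's black bridge handle: bar 14 wide (keeper x), 104 long (y), 20 high (z), its centre 66 mm above the plate's underside, on feet 14 thick at y +44 and -44 mm. Grasp it across the 14 mm width, in the middle.
- keeper_underside (a point): Centre of the underside of the keeper: a loose aluminium plate 50 (x) x 220 (y) x 6 (z) mm, about 0.3 kg. Two through holes, 13 (x) x 16 (y) mm, at y +98 and -98 take the pins; it fits either way round. At the start it lies flat on the front strip of the bench, long axis along the bench's front edge; 42 mm high gears stand a few millimetres behind it.
- keeper: The keeper plate as a whole, origin at the centre of its underside.
- left_carton: The carton in the left lane, origin at the centre of its underside. Beware: a fixed toggle clamp stands on the bench just left of the rack near this carton; the top of its upright red handle is 155 mm above the bench, 63 mm above the deck.
- right_carton: The carton in the right lane, origin at the centre of its underside.
- oil_bottle: Yellow oil bottle with red nozzle, 48 mm wide, 161 mm high, origin under its foot; a bystander, leave it alone.
- grease_tub: White grease tub, 67 mm wide, 52 mm high, origin under its foot, beyond the rack to the left; a bystander, leave it alone.
- tape_roll: Blue roll of tape, 68 mm wide, 19 mm high, origin at the centre of its underside; a bystander, leave it alone.

How it is judged:
On the way:
1. both cartons lie flush against the back stop, each in its own lane, while the keeper plate is not yet on the pins (x of left_carton_center in the frame of rack between 0.0365 and 0.0465 m and z of left_carton_center in the frame of rack between 0.0795 and 0.0895 m and angle between the y axis of each of left_carton_center, right_carton_center and the y axis of rack, either way round below 0.1 rad and y of left_carton_center in the frame of rack between 0.03 and 0.052 m and x of right_carton_center in the frame of rack between 0.0365 and 0.0465 m and z of right_carton_center in the frame of rack between 0.0795 and 0.0895 m and y of right_carton_center in the frame of rack between -0.052 and -0.03 m and horizontal distance between keeper_underside and keeper_seat above 0.03 m), for 0.2 s.
At the end, for the whole second after the job is handed in: Each carton lies on the slope of its own lane within 4 mm of the back stop and within 0.1 rad of square; the keeper sits on both pins, its underside within 3 mm of the shoulders, level within 0.03 rad, and all are released and at rest (x of left_carton_center in the frame of rack between 0.0365 and 0.0465 m and z of left_carton_center in the frame of rack between 0.0795 and 0.0895 m and angle between the y axis of each of left_carton_center, right_carton_center and the y axis of rack, either way round below 0.1 rad and y of left_carton_center in the frame of rack between 0.03 and 0.052 m and x of right_carton_center in the frame of rack between 0.0365 and 0.0465 m and z of right_carton_center in the frame of rack between 0.0795 and 0.0895 m and y of right_carton_center in the frame of rack between -0.052 and -0.03 m and z of keeper_underside in the frame of rack between 0.109 and 0.115 m and horizontal distance between keeper_underside and keeper_seat below 0.007 m and angle between the y axis of keeper_underside and the y axis of rack, either way round below 0.06 rad and angle between keeper_underside's own z axis and vertical below 0.03 rad and linear speed of each of left_carton, right_carton, keeper below 0.01 m/s); the robot touches nothing.
It fails at once if a carton is lifted off the rack (its centre more than 40 mm above its place on the deck) (z of any of left_carton_center, right_carton_center in the frame of rack above 0.143 m).
It fails at once if the keeper plate is tipped by more than 0.4 rad (angle between keeper_underside's own z axis and vertical above 0.4 rad).
It fails at once if the oil bottle, grease tub or tape roll is pushed more than 30 mm or tipped over (distance of any of oil_bottle, grease_tub, tape_roll from where it was at the start of the episode above 0.03 m or angle between any of oil_bottle, grease_tub's own z axis and vertical above 0.5 rad).
It also fails if it takes over 64 s, if anything falls off the work surface, if the arm or the gripper's body presses on something with over 40 N, if the wrist force passes 120 N, or if a joint passes its speed limit or range.

## Working session

There is one attempt and no reset: what is moved stays moved. The work goes in short steps, Python scripts to look and compute and a shell command to move; the robot and the scene stay as the last step left them, time stands still between calls to the robot, and variables do not carry over. Pictures are saved under pics/ and viewed, about 8 in all and at most 12, crops included, and the job is handed in when it is done.

```bash
mkdir -p pics; ls; cat > h.py <<'E'
import numpy as np, cv2
from workcell import bot
def cam(n):
    c=bot.get_calibration(n); p,d=bot.read_camera(n); return c,p,d
def pts(c,d,m):
    K=np.array(c["intrinsics"],float); D=np.array(c["distortion"],float); V=np.array(c["view"],float)
    v,u=np.nonzero(m&(d>0)); z=d[v,u]
    n=cv2.undistortPoints(np.stack([u,v],1).astype(float)[:,None],K,D)[:,0]
    P=np.c_[n*z[:,None],z]; 
    return (P-V[:3,3])@V[:3,:3], np.stack([u,v],1)
def proj(c,P):
    K=np.array(c["intrinsics"],float); D=np.array(c["distortion"],float); V=np.array(c["view"],float)
    return cv2.projectPoints(np.atleast_2d(P).astype(float),cv2.Rodrigues(V[:3,:3])[0],V[:3,3],K,D)[0][:,0]
E
python3 - <<'E'
from h import *
np.set_printoptions(precision=3,suppress=True)
for n in("scene","top"):
    c,p,d=cam(n)
    cv2.imwrite(f"pics/{n}1.png",p)
    print(n,"cam at",-np.array(c["view"])[:3,:3].T@np.array(c["view"])[:3,3])
    for t in("rack","keeper","left_carton","right_carton","keeper_handle","oil_bottle","grease_tub","tape_roll"):
        for r in bot.masks_of(n,t)[:2]:
            P,_=pts(c,d,r["region"])
            print(t,round(r["p"],2),r["box"],len(P), np.median(P,0) if len(P) else '', np.percentile(P,[2,98],axis=0).ravel() if len(P) else '')
s=bot.read_state();print(s)
E
```

```text
pics
scene cam at [-0.043  1.037  0.832]
rack 0.76 [228.3, 198.9, 312.5, 283.9] 4096 [0.573 0.277 0.079] [0.452 0.121 0.003 0.688 0.352 0.116]
rack 0.58 [208.0, 298.2, 237.2, 322.4] 441 [0.553 0.479 0.011] [ 0.521  0.446 -0.007  0.589  0.509  0.017]
keeper 0.44 [339.2, 197.4, 358.5, 224.0] 166 [ 0.467 -0.094  0.007] [ 0.456 -0.168 -0.     0.486 -0.039  0.076]
left_carton 0.92 [269.0, 233.9, 296.2, 250.3] 364 [0.507 0.254 0.113] [0.474 0.219 0.099 0.545 0.289 0.116]
right_carton 0.54 [281.7, 219.9, 299.8, 231.2] 271 [0.528 0.176 0.113] [0.497 0.144 0.103 0.561 0.207 0.116]
keeper_handle 0.61 [336.2, 196.1, 358.3, 229.4] 182 [ 0.466 -0.088  0.007] [ 0.455 -0.162 -0.001  0.486 -0.037  0.075]
oil_bottle 0.81 [176.7, 294.9, 201.4, 350.1] 778 [0.541 0.607 0.071] [0.529 0.585 0.003 0.562 0.621 0.137]
oil_bottle 0.23 [337.5, 192.9, 358.1, 228.4] 235 [ 0.466 -0.079  0.006] [ 0.234 -0.175 -0.003  0.496  0.412  0.401]
grease_tub 0.93 [194.4, 265.1, 222.4, 298.7] 588 [0.638 0.433 0.03 ] [ 0.611  0.396 -0.003  0.675  0.459  0.047]
tape_roll 0.7 [209.1, 298.7, 236.9, 322.5] 459 [0.552 0.477 0.01 ]
[... 897 characters left out ...]
0.014] [ 0.523  0.441 -0.01   0.588  0.498  0.025]
grease_tub 0.68 [199.8, 181.2, 221.8, 201.7] 367 [0.642 0.426 0.032] [0.61  0.393 0.006 0.673 0.457 0.053]
tape_roll 0.66 [184.6, 206.6, 208.2, 228.7] 213 [0.561 0.473 0.014] [ 0.522  0.442 -0.01   0.593  0.505  0.024]
{'time': 0.9, 'q': array([-1.174,  0.264,  1.604, -0.   ,  1.274, -0.037]), 'joint_vel': array([-0.   , -0.   ,  0.001,  0.001, -0.002,  0.   ]), 'joint_torque': array([ -0.002, -51.505, -36.773,  -0.001,   0.001,  -0.   ]), 'tool_pos': array([ 0.284, -0.612,  0.231]), 'tcp_rot': array([3.068, 0.676, 0.   ]), 'wrist_force': array([ 0.198, -0.187,  0.769]), 'torque': array([-0.026, -0.076,  0.022]), 'width': 1.0018219973080718}
```

```bash
python3 - <<'E'
import cv2,numpy as np
a=cv2.imread("pics/top1.png")[160:280,160:440]; b=cv2.imread("pics/scene1.png")[170:360,160:400]
a=cv2.resize(a,(700,300),interpolation=3); b=cv2.resize(b,(379,300),interpolation=3)
o=np.zeros((600,700,3),np.uint8); o[:300]=a; o[300:,:379]=b
cv2.imwrite("pics/m1.png",o)
E
```

```text
(no output)
```

View pics/m1.png

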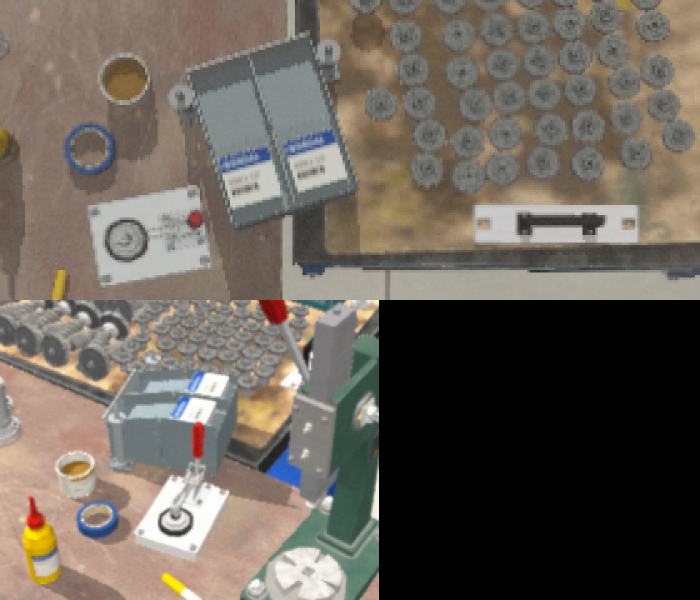

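```bash
cat >> h.py <<'E'
from scipy.optimize import minimize
def hm(x,y,pins=1):
    ax=abs(y); f=np.where(x<-.03,.092,.092-(x+.03)*np.tan(np.radians(15)))
    h=np.where((x>-.13)&(x<.0695)&(ax<.083),f,0.)
    w=((ax<.002)|((ax>.080)&(ax<.084)))&(x>-.13)&(x<.0695); h=np.where(w,f+.024,h)
    h=np.where((x>=.0695)&(x<.077)&(ax<.084),.094,h)
    r=np.hypot(x-.045,ax-.098); h=np.where((r<.016)&(ax>.084),.112,h); h=np.where(r<.004,.136,h)
    return h
def fitrack(P,g):
    P=P[(np.hypot(P[:,0]-g[0],P[:,1]-g[1])<.2)]
    def cost(q):
        c,s=np.cos(q[2]),np.sin(q[2]); d=P[:,:2]-q[:2]
        e=P[:,2]-hm(d@[c,s],d@[-s,c]); return np.minimum(abs(e),.012).mean()*1e3
    b=None
    for dx in(-.015,0,.015):
      for dy in(-.015,0,.015):
        for a in(-.06,0,.06):
          x0=np.array(g)+[dx,dy,a]
          r=minimize(cost,x0,method="Nelder-Mead",options=dict(initial_simplex=[x0,x0+[.012,0,0],x0+[0,.012,0],x0+[0,0,.06]],xatol=1e-4))
          if b is None or r.fun<b.fun:b=r
    return b.x,b.fun
from scipy.spatial.transform import Rotation as Rn
def move(p,yaw):
    """shift and turn in tool axes for tool-down pose at p with tool x at yaw"""
    s=bot.read_state(); R=Rn.from_rotvec(s["tcp_rot"])
    T=Rn.from_euler("z",yaw)*Rn.from_rotvec([np.pi,0,0])
    print("d(mm)",np.round(1e3*R.inv().apply(np.array(p)-s["tool_pos"]),1),"rot(deg)",np.round(np.degrees((R.inv()*T).as_rotvec()),2))
E
python3 - <<'E'
from h import *
np.set_printoptions(precision=4,suppress=True)
c,p,d=cam("top"); P,uv=pts(c,d,d>0)
print(fitrack(P,[.595,.23,.26]))
# height map along sweep
for y in np.arange(-.7,.7,.1):
    m=(abs(P[:,1]-y)<.05)
    print(round(y,1),[round(float(np.percentile(P[m&(abs(P[:,0]-x)<.05),2],99)),2) if (m&(abs(P[:,0]-x)<.05)).any() else None for x in np.arange(.2,1,.1)])
w=bot.get_calibration("wrist");s=bot.read_state();V=np.array(w["view"]);R=Rn.from_rotvec(s["tcp_rot"]).as_matrix()
print("wristcam in tool",R.T@(-V[:3,:3].T@V[:3,3]-s["tool_pos"]),"axis",R.T@V[2,:3],"x",R.T@V[0,:3]); print(w["intrinsics"])
m=(abs(P[:,2]-.15)<.008)&(np.hypot(P[:,0]-.46,P[:,1]-.31)<.06); print("knob",P[m].mean(0),m.sum())
move([.47,.2,.38],.26)
E
```

```text
(array([0.5994, 0.2368, 0.323 ]), np.float64(5.9964017337442845))
-0.7 [-0.78, -0.79, -0.79, 0.01, 0.09, 0.09, 0.09, 0.09]
-0.6 [0.31, 0.39, -0.01, 0.01, 0.1, 0.09, 0.1, 0.1]
-0.5 [0.3, 0.61, 0.01, 0.11, 0.11, 0.1, 0.11, 0.11]
-0.4 [0.72, 0.67, 0.01, 0.11, 0.11, 0.1, 0.11, 0.11]
-0.3 [0.75, -0.78, 0.01, 0.04, 0.05, 0.05, 0.05, 0.08]
-0.2 [0.75, -0.78, 0.01, 0.08, 0.05, 0.05, 0.05, 0.08]
-0.1 [0.81, -0.78, 0.01, 0.08, 0.05, 0.05, 0.05, 0.08]
-0.0 [0.8, -0.78, 0.01, 0.05, 0.05, 0.04, 0.05, 0.08]
0.1 [0.43, -0.78, 0.01, 0.12, 0.12, 0.11, 0.08, 0.07]
0.2 [0.04, 0.02, 0.0, 0.12, 0.12, 0.13, 0.08, 0.08]
0.3 [0.38, 0.33, 0.1, 0.15, 0.12, 0.1, 0.01, 0.12]
0.4 [0.48, 0.48, 0.06, 0.05, 0.11, 0.05, 0.02, 0.12]
0.5 [0.54, 0.54, 0.02, 0.02, 0.04, 0.03, 0.01, 0.12]
0.6 [0.01, 0.01, 0.01, 0.12, 0.14, 0.01, 0.02, 0.12]
wristcam in tool [ 0.0804  0.0011 -0.1418] axis [-0.3145  0.0005  0.9493] x [-0.0006  1.     -0.0007]
[[361.5951   0.     278.6936]
 [  0.     361.5951 205.8268]
 [  0.       0.       1.    ]]
knob [0.4546 0.3184 0.1485] 28
d(mm) [ 510.5 -659.  -148.7] rot(deg) [0.   0.   9.95]
```

```bash
python3 -m inch '[{"dz":-0.06},{"dz":-0.12,"dy":-0.03},{"dx":0.08,"dy":-0.1,"dz":-0.149},{"dx":0.3,"dy":-0.38,"dz":-0.149,"az":6},{"dx":0.3,"dy":-0.38,"dz":-0.149,"az":6},{"dx":0.3,"dy":-0.38,"dz":-0.149,"az":6},{"dx":0.3,"dy":-0.38,"dz":-0.149,"az":6},{"dx":0.3,"dy":-0.38,"dz":-0.149,"az":6},{"dx":0.3,"dy":-0.38,"dz":-0.149,"az":6},{"dx":0.51,"dy":-0.659,"dz":-0.149,"az":10},{"dx":0.51,"dy":-0.659,"dz":-0.149,"az":10},{"dx":0.51,"dy":-0.659,"dz":-0.149,"az":10},{"dx":0.51,"dy":-0.659,"dz":-0.149,"az":10},{"dx":0.51,"dy":-0.659,"dz":-0.149,"az":10},{"dx":0.51,"dy":-0.659,"dz":-0.149,"az":10},{"dx":0.51,"dy":-0.659,"dz":-0.149,"az":10,"fingers":-0.3},{"dx":0.51,"dy":-0.659,"dz":-0.149,"az":10,"fingers":-0.3}]'
cat > look.py <<'E'
from h import *
np.set_printoptions(precision=4,suppress=True)
c,p,d=cam("wrist"); P,uv=pts(c,d,d>0); cv2.imwrite("pics/w1.png",p); np.savez("w1.npz",p=p,d=d,P=P,**{k:np.array(v) for k,v in c.items()})
for g in([.6,.235,.26],[.6,.235,.32]): print(fitrack(P[::7],g))
for t in("left_carton","right_carton"):
    for r in bot.masks_of("wrist",t)[:2]:
        Q,_=pts(c,d,r["region"]); Q=Q[abs(Q[:,2]-.114)<.006]
        print(t,r["p"],r["box"],len(Q),cv2.minAreaRect((Q[:,:2]*1e3).astype(np.float32)),Q[:,2].mean())
E
python3 look.py
```

```text
(array([0.585, 0.22 , 0.2  ]), np.float64(nan))
(array([0.585, 0.22 , 0.26 ]), np.float64(nan))invalid input at $[0]: expected keys dx, dy, dz, ax, ay, az, fingers
h.py:26: RuntimeWarning: Mean of empty slice.
  e=P[:,2]-hm(d@[c,s],d@[-s,c]); return np.minimum(abs(e),.012).mean()*1e3
  ret = ret.dtype.type(ret / rcount)
```

```bash
python3 -m inch '[{"dx":0,"dy":0,"dz":-0.06,"ax":0,"ay":0,"az":0,"fingers":1},{"dx":0,"dy":-0.03,"dz":-0.12,"ax":0,"ay":0,"az":0,"fingers":1},{"dx":0.3,"dy":-0.38,"dz":-0.149,"ax":0,"ay":0,"az":6,"fingers":-0.3},{"dx":0.3,"dy":-0.38,"dz":-0.149,"ax":0,"ay":0,"az":6,"fingers":-0.3},{"dx":0.3,"dy":-0.38,"dz":-0.149,"ax":0,"ay":0,"az":6,"fingers":-0.3},{"dx":0.3,"dy":-0.38,"dz":-0.149,"ax":0,"ay":0,"az":6,"fingers":-0.3},{"dx":0.3,"dy":-0.38,"dz":-0.149,"ax":0,"ay":0,"az":6,"fingers":-0.3},{"dx":0.3,"dy":-0.38,"dz":-0.149,"ax":0,"ay":0,"az":6,"fingers":-0.3},{"dx":0.3,"dy":-0.38,"dz":-0.149,"ax":0,"ay":0,"az":6,"fingers":-0.3},{"dx":0.51,"dy":-0.659,"dz":-0.149,"ax":0,"ay":0,"az":10,"fingers":-0.3},{"dx":0.51,"dy":-0.659,"dz":-0.149,"ax":0,"ay":0,"az":10,"fingers":-0.3},{"dx":0.51,"dy":-0.659,"dz":-0.149,"ax":0,"ay":0,"az":10,"fingers":-0.3},{"dx":0.51,"dy":-0.659,"dz":-0.149,"ax":0,"ay":0,"az":10,"fingers":-0.3},{"dx":0.51,"dy":-0.659,"dz":-0.149,"ax":0,"ay":0,"az":10,"fingers":-0.3},{"dx":0.51,"dy":-0.659,"dz":-0.149,"ax":0,"ay":0,"az":10,"fingers":-0.3},{"dx":0.51,"dy":-0.659,"dz":-0.149,"ax":0,"ay":0,"az":10,"fingers":-0.3},{"dx":0.51,"dy":-0.659,"dz":-0.149,"ax":0,"ay":0,"az":10,"fingers":-0.3}]'
python3 look.py
```

```text
time: 3.22
tool_pos: [0.4693, 0.1997, 0.3801]
tcp_rot: [3.114, 0.408, -0.001]
wrist_force: [-0.7, -0.8, -0.8]
width: 0.35
(array([0.597 , 0.2347, 0.3209]), np.float64(8.335628005268495))
(array([0.597 , 0.2347, 0.3209]), np.float64(8.335628005268495))
left_carton 0.95 [209.6, 80.9, 269.9, 142.6] 3564 ((511.12835693359375, 252.93856811523438), (66.84685516357422, 65.85224151611328), 16.99247932434082) 0.11336815145168481
right_carton 0.83 [287.2, 76.1, 348.5, 147.2] 3631 ((533.2692260742188, 171.006103515625), (66.7010269165039, 66.55950164794922), 18.155685424804688) 0.11345193564879988
right_carton 0.32 [165.8, 0.0, 371.4, 162.9] 1601 ((549.7803955078125, 230.56190490722656), (170.51234436035156, 215.52528381347656), 14.731385231018066) 0.11311058610814366
```

View pics/w1.png

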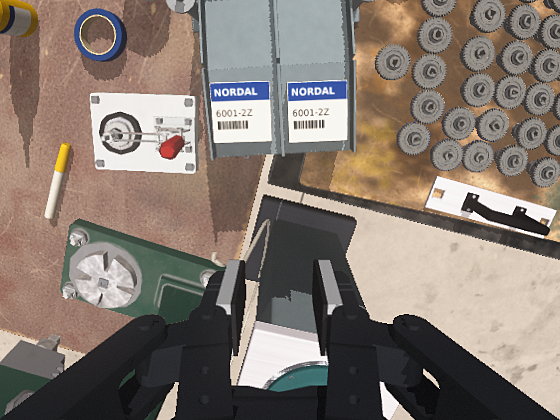

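```bash
python3 -m inch '[{"dx":0.06,"dy":0,"dz":0,"ax":0,"ay":0,"az":-1.5,"fingers":-0.3},{"dx":0.12,"dy":0,"dz":0,"ax":0,"ay":0,"az":-1.5,"fingers":-0.3},{"dx":0.15,"dy":0,"dz":0,"ax":0,"ay":0,"az":-1.5,"fingers":-0.3},{"dx":0.15,"dy":0,"dz":0,"ax":0,"ay":0,"az":-1.5,"fingers":-0.3},{"dx":0.15,"dy":0,"dz":0,"ax":0,"ay":0,"az":-1.5,"fingers":-0.3}]'
sed -i 's/w1/w2/g; s/^for g in.*/Q=P[(P[:,2]>.055)\&(np.hypot(P[:,0]-.6,P[:,1]-.235)<.22)]\nfor g in([.6,.235,.28],[.6,.235,.32]): print(fitrack(Q[::3],g),len(Q))/' look.py; python3 look.py
python3 - <<'E'
from h import *
z=np.load("w2.npz");P=z["P"]
m=(P[:,2]>.055)&(P[:,2]<.15)&(np.hypot(P[:,0]-.6,P[:,1]-.235)<.2)
Q=P[m]; I=np.full((480,480),0,np.uint8)
X=((Q[:,1]-.035)/.4*480); Y=((Q[:,0]-.4)/.4*480); I[479-Y.astype(int).clip(0,479),479-X.astype(int).clip(0,479)]=((Q[:,2]-.055)/.09*250).clip(5,255)
J=np.hstack([cv2.applyColorMap(cv2.dilate(I,np.ones((2,2))),2)]); cv2.imwrite("pics/hm.png",J)
E
```

```text
time: 4.0
tool_pos: [0.6142, 0.2353, 0.3808]
tcp_rot: [3.11, 0.441, -0.0]
wrist_force: [-0.3, -0.3, -0.7]
width: 0.347
(array([0.5997, 0.2357, 0.3159]), np.float64(9.278505847981041)) 64969
(array([0.5997, 0.2357, 0.3159]), np.float64(9.27826628814698)) 64969
right_carton 0.74 [281.8, 204.6, 335.3, 264.6] 2673 ((534.42138671875, 171.6616668701172), (66.43913269042969, 65.71476745605469), 17.589357376098633) 0.11329783160750033
```

View pics/w2.png

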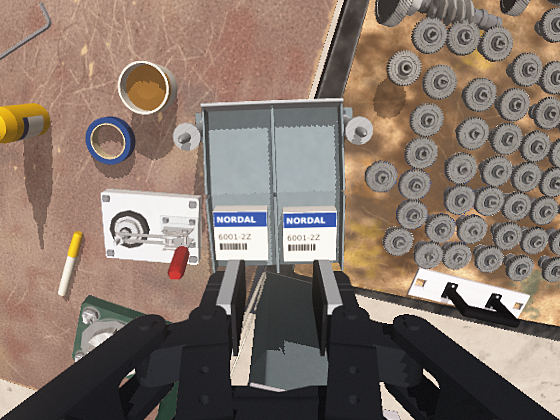

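View pics/hm.png

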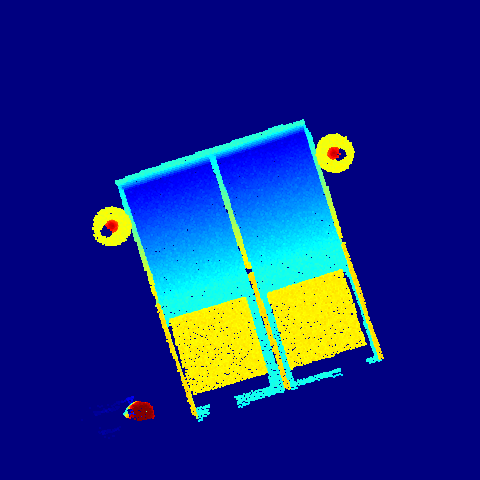

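```bash
cat > f.py <<'E'
from h import *
np.set_printoptions(precision=4,suppress=True)
z=np.load("w2.npz");P=z["P"]
Q=P[(P[:,2]>.055)&(P[:,2]<.142)&(np.hypot(P[:,0]-.6,P[:,1]-.235)<.17)]
q,f=fitrack(Q[::3],[.6,.235,.31]);print(q,f)
# collars: enclosing circles
C=[]
for g in([.611,.341],[.671,.155]):
    S=P[(abs(P[:,2]-.112)<.0035)&(np.hypot(P[:,0]-g[0],P[:,1]-g[1])<.022)]
    c,s=np.cos(q[2]),np.sin(q[2]); dd=S[:,:2]-q[:2]; S=S[abs(dd@[-s,c])>.0845]
    (cx,cy),r=cv2.minEnclosingCircle((S[:,:2]*1e3).astype(np.float32)); C.append([cx/1e3,cy/1e3]); print("collar",cx,cy,r,S[:,2].mean())
C=np.array(C); v=C[0]-C[1]; yaw=np.arctan2(-v[0],v[1]); ex=np.array([np.cos(yaw),np.sin(yaw)])
print("from collars: yaw",yaw,"sep",np.hypot(*v),"origin",C.mean(0)-.045*ex)
for nm,cc in(("L",[.5111,.2529]),("R",[.5338,.1713])):
    d=np.array(cc)-q[:2]; print(nm,d@ex,d@[-ex[1],ex[0]])
E
python3 f.py
```

```text
[0.5995 0.2356 0.3172] 4.743181490541539
collar 611.6765747070312 342.57086181640625 16.23829460144043 0.11111631091493672
collar 672.6282958984375 156.23233032226562 16.267393112182617 0.1112553911187554
from collars: yaw 0.31613198197024617 sep 0.19605397378168019 origin [0.5994 0.2354]
L -0.0786364629762081 0.04391270256804518
R -0.08243019268214101 -0.040700875626700404
```

```bash
cat >> h.py <<'E'
RK=np.array([.5995,.2355]); RY=.3165
def rk(x,y,z):
    c,s=np.cos(RY),np.sin(RY); return np.array([RK[0]+c*x-s*y,RK[1]+s*x+c*y,z])
E
python3 - <<'E'
from h import *
np.set_printoptions(precision=3,suppress=True)
c,p,d=cam("top"); P,_=pts(c,d,d>0)
for lo in(.17,.3):
    Q=P[(P[:,2]>lo)&(P[:,1]>.2)&(P[:,0]<.5)]
    for y in np.arange(.22,.6,.04):
        S=Q[abs(Q[:,1]-y)<.02]
        if len(S): print(lo,round(y,2),len(S),"xmax",np.sort(S[:,0])[-3:],S[:,2].max())
for a in([-.14,.041,.2],[-.14,.041,.097]): print(a,rk(*a)); move(rk(*a),RY)
E
```

```text
0.17 0.22 649 xmax [0.492 0.494 0.496] 0.782144750538717
0.17 0.26 353 xmax [0.5 0.5 0.5] 0.7656347461911784
0.17 0.3 347 xmax [0.249 0.249 0.252] 0.3857405590198466
0.17 0.34 489 xmax [0.262 0.264 0.264] 0.3860256739866556
0.17 0.38 576 xmax [0.261 0.261 0.261] 0.4739599372513085
0.17 0.42 421 xmax [0.254 0.255 0.255] 0.479789926854539
0.17 0.46 192 xmax [0.262 0.263 0.263] 0.5367279226996777
0.17 0.5 81 xmax [0.264 0.264 0.264] 0.5481676249448889
0.3 0.22 646 xmax [0.492 0.494 0.496] 0.782144750538717
0.3 0.26 254 xmax [0.5 0.5 0.5] 0.7656347461911784
0.3 0.3 290 xmax [0.219 0.22  0.22 ] 0.3857405590198466
0.3 0.34 422 xmax [0.262 0.264 0.264] 0.3860256739866556
0.3 0.38 569 xmax [0.261 0.261 0.261] 0.4739599372513085
0.3 0.42 400 xmax [0.254 0.255 0.255] 0.479789926854539
0.3 0.46 190 xmax [0.262 0.263 0.263] 0.5367279226996777
0.3 0.5 81 xmax [0.264 0.264 0.264] 0.5481676249448889
[-0.14, 0.041, 0.2] [0.454 0.231 0.2  ]
d(mm) [-155.4  -39.7  181.4] rot(deg) [ 0.02 -0.08 -1.91]
[-0.14, 0.041, 0.097] [0.454 0.231 0.097]
d(mm) [-155.6  -39.7  284.4] rot(deg) [ 0.02 -0.08 -1.91]
```

```bash
python3 -m inch '[{"dx":-0.0554,"dy":-0.02,"dz":0.04,"ax":0,"ay":0,"az":-1.9,"fingers":-0.3},{"dx":-0.11,"dy":-0.04,"dz":0.08,"ax":0,"ay":0,"az":-1.9,"fingers":-0.3},{"dx":-0.1554,"dy":-0.0397,"dz":0.12,"ax":0,"ay":0,"az":-1.9,"fingers":-0.3},{"dx":-0.1555,"dy":-0.0397,"dz":0.18,"ax":0,"ay":0,"az":-1.9,"fingers":-0.3},{"dx":-0.1556,"dy":-0.0397,"dz":0.23,"ax":0,"ay":0,"az":-1.9,"fingers":-0.3},{"dx":-0.1556,"dy":-0.0397,"dz":0.265,"ax":0,"ay":0,"az":-1.9,"fingers":-0.3},{"dx":-0.1556,"dy":-0.0397,"dz":0.2844,"ax":0,"ay":0,"az":-1.9,"fingers":-0.3},{"dx":-0.1556,"dy":-0.0397,"dz":0.2844,"ax":0,"ay":0,"az":-1.9,"fingers":-0.3},{"dx":-0.1556,"dy":-0.0397,"dz":0.2844,"ax":0,"ay":0,"az":-1.9,"fingers":-0.3}]'
python3 - <<'E'
from h import *
c,p,d=cam("wrist"); cv2.imwrite("pics/w3.png",p)
move(rk(-.14,.041,.097),RY); move(rk(-.01,.041,.097),RY);move(rk(-.003,.041,.092),RY)
E
```

```text
time: 5.32
tool_pos: [0.4544, 0.2313, 0.0983]
tcp_rot: [-3.102, -0.495, -0.006]
wrist_force: [0.3, 0.1, 0.2]
width: 0.349
d(mm) [-1.2  0.1  1.7] rot(deg) [ 0.   -0.26  0.  ]
d(mm) [1.288e+02 1.000e-01 2.300e+00] rot(deg) [ 0.   -0.26  0.  ]
d(mm) [1.358e+02 1.000e-01 7.300e+00] rot(deg) [ 0.   -0.26  0.  ]
```

View pics/w3.png

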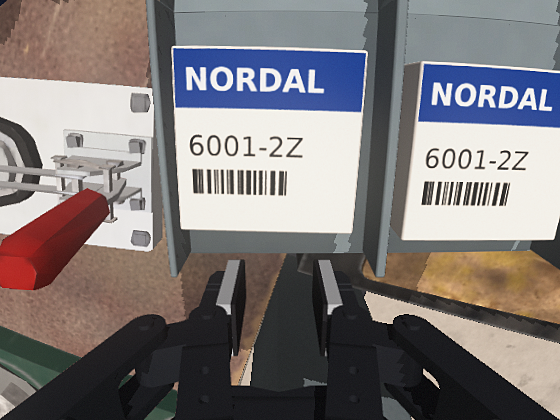

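```bash
python3 -m inch '[{"dx":0.012,"dy":0,"dz":0.001,"ax":0,"ay":0,"az":0,"fingers":-0.3},{"dx":0.022,"dy":0,"dz":0.001,"ax":0,"ay":0,"az":0,"fingers":-0.3},{"dx":0.03,"dy":0,"dz":0.001,"ax":0,"ay":0,"az":0,"fingers":-0.3},{"dx":0.038,"dy":0,"dz":0.001,"ax":0,"ay":0,"az":0,"fingers":-0.3},{"dx":0.046,"dy":0,"dz":0.001,"ax":0,"ay":0,"az":0,"fingers":-0.3},{"dx":0.054,"dy":0,"dz":0.001,"ax":0,"ay":0,"az":0,"fingers":-0.3},{"dx":0.06,"dy":0,"dz":0.001,"ax":0,"ay":0,"az":0,"fingers":-0.3},{"dx":0.066,"dy":0,"dz":0.001,"ax":0,"ay":0,"az":0,"fingers":-0.3},{"dx":0.072,"dy":0,"dz":0.001,"ax":0,"ay":0,"az":0,"fingers":-0.3},{"dx":0.078,"dy":0,"dz":0.001,"ax":0,"ay":0,"az":0,"fingers":-0.3},{"dx":0.086,"dy":0,"dz":0.001,"ax":0,"ay":0,"az":0,"fingers":-0.3},{"dx":0.094,"dy":0,"dz":0.001,"ax":0,"ay":0,"az":0,"fingers":-0.3},{"dx":0.102,"dy":0,"dz":0.001,"ax":0,"ay":0,"az":0,"fingers":-0.3},{"dx":0.11,"dy":0,"dz":0.001,"ax":0,"ay":0,"az":0,"fingers":-0.3},{"dx":0.118,"dy":0,"dz":0.003,"ax":0,"ay":0,"az":0,"fingers":-0.3},{"dx":0.124,"dy":0,"dz":0.005,"ax":0,"ay":0,"az":0,"fingers":-0.3},{"dx":0.128,"dy":0,"dz":0.006,"ax":0,"ay":0,"az":0,"fingers":-0.3},{"dx":0.128,"dy":0,"dz":0.006,"ax":0,"ay":0,"az":0,"fingers":-0.3}]'
cat > c.py <<'E'
from h import *
import sys
np.set_printoptions(precision=4,suppress=True)
n,side,out=sys.argv[1:4]
c,p,d=cam(n); cv2.imwrite(f"pics/{out}.png",p); P,_=pts(c,d,d>0)
co,s_=np.cos(RY),np.sin(RY); D=P[:,:2]-RK; X=D@[co,s_]; Y=D@[-s_,co]
for nm,y0 in(("L",.041),("R",-.041)):
    if nm not in side: continue
    # points on the carton's top plane: height above slope 22 mm
    h=(P[:,2]-.092)*np.cos(np.radians(15))+(X+.03)*np.sin(np.radians(15))
    m=(abs(h-.022)<.004)&(abs(Y-y0)<.036)&(X>-.06)&(X<.09)
    if m.sum()<100: print(nm,"few",m.sum()); continue
    a=(X[m]+.03)*np.cos(np.radians(15))-(P[m,2]-.092)*np.sin(np.radians(15))
    r=cv2.minAreaRect(np.c_[a*1e3,Y[m]*1e3].astype(np.float32)); print(nm,m.sum(),"along-slope min/max",np.percentile(a,[1,99])*1e3,"rect",r,"h",h[m].mean(), "goal centre 70 (37..103)")
    for lo,hi in((-.03,-.012),(-.008,.008),(.012,.03)):
        k=abs(Y[m]-y0-(lo+hi)/2)<.009
        if k.sum()>20: print("   strip",round(lo*1e3),np.percentile(a[k],[1,99])*1e3)
E
python3 c.py wrist L w4
python3 -c "
from h import *
move(rk(-.003,.041,.092),RY)"
```

```text
time: 7.62
tool_pos: [0.5766, 0.2713, 0.093]
tcp_rot: [-3.102, -0.495, -0.007]
wrist_force: [-0.1, -0.7, -0.0]
width: 0.35
L 28978 along-slope min/max [ 20.5592 103.1854] rect ((52.95795822143555, 41.26738357543945), (71.91673278808594, 101.77725982666016), 89.65347290039062) h 0.021419625446719597 goal centre 70 (37..103)
   strip -30 [ 16.9282 103.1688]
   strip -8 [ 29.9399 103.2434]
   strip 12 [ 19.4049 103.131 ]
d(mm) [7.8 0.1 1.1] rot(deg) [ 0.   -0.24  0.  ]
```

```bash
python3 -m inch '[{"dx":0.003,"dy":0,"dz":0.001,"ax":0,"ay":0,"az":0,"fingers":-0.3},{"dx":0.006,"dy":0,"dz":0.001,"ax":0,"ay":0,"az":0,"fingers":-0.3},{"dx":0.008,"dy":0,"dz":0.001,"ax":0,"ay":0,"az":0,"fingers":-0.3},{"dx":0.008,"dy":0,"dz":0.001,"ax":0,"ay":0,"az":0,"fingers":-0.3}]'
python3 c.py wrist L w5
```

```text
time: 8.18
tool_pos: [0.5843, 0.2738, 0.0922]
tcp_rot: [-3.102, -0.495, -0.007]
wrist_force: [0.4, 0.3, 0.6]
width: 0.349
L 28299 along-slope min/max [ 28.9471 103.0989] rect ((56.9400634765625, 41.03680419921875), (71.91620635986328, 93.35114288330078), 89.99349212646484) h 0.021414054939448226 goal centre 70 (37..103)
   strip -30 [ 26.3033 102.9886]
   strip -8 [ 37.2174 103.2138]
   strip 12 [ 27.7092 102.9922]
```

View pics/w5.png

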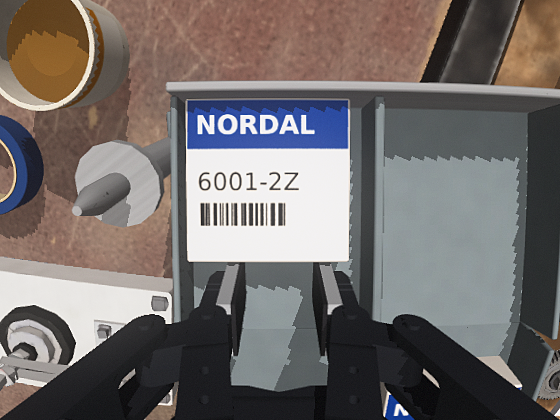

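```bash
python3 -m inch '[{"dx":0.002,"dy":0,"dz":0,"ax":0,"ay":0,"az":0,"fingers":-0.3},{"dx":0.003,"dy":0,"dz":0,"ax":0,"ay":0,"az":0,"fingers":-0.3},{"dx":0.003,"dy":0,"dz":0,"ax":0,"ay":0,"az":0,"fingers":-0.3}]'
python3 c.py wrist L w6
```

```text
time: 8.6
tool_pos: [0.5854, 0.2742, 0.092]
tcp_rot: [3.102, 0.495, 0.001]
wrist_force: [-5.0, -0.9, 3.4]
width: 0.348
L 28079 along-slope min/max [ 30.209  103.1017] rect ((57.66593551635742, 41.18811798095703), (71.88713073730469, 91.76587677001953), 89.81026458740234) h 0.02143339085808828 goal centre 70 (37..103)
   strip -30 [ 27.8929 102.9488]
   strip -8 [ 38.0291 103.2014]
   strip 12 [ 28.8622 102.9432]
```

```bash
python3 -c "
from h import *
move(rk(-.144,-.041,.175),RY); move(rk(-.144,-.041,.097),RY)"
```

```text
d(mm) [-142.5   82.1  -83.1] rot(deg) [ 0.01 -0.03  0.  ]
d(mm) [-142.6   82.1   -5.1] rot(deg) [ 0.01 -0.03  0.  ]
```

```bash
python3 -m inch '[{"dx":-0.012,"dy":0,"dz":-0.005,"ax":0,"ay":0,"az":0,"fingers":-0.3},{"dx":-0.02,"dy":0,"dz":-0.04,"ax":0,"ay":0,"az":0,"fingers":-0.3},{"dx":-0.04,"dy":0.01,"dz":-0.08,"ax":0,"ay":0,"az":0,"fingers":-0.3},{"dx":-0.08,"dy":0.045,"dz":-0.083,"ax":0,"ay":0,"az":0,"fingers":-0.3},{"dx":-0.12,"dy":0.075,"dz":-0.083,"ax":0,"ay":0,"az":0,"fingers":-0.3},{"dx":-0.143,"dy":0.0821,"dz":-0.083,"ax":0,"ay":0,"az":0,"fingers":-0.3},{"dx":-0.1426,"dy":0.0821,"dz":-0.06,"ax":0,"ay":0,"az":0,"fingers":-0.3},{"dx":-0.1426,"dy":0.0821,"dz":-0.03,"ax":0,"ay":0,"az":0,"fingers":-0.3},{"dx":-0.1426,"dy":0.0821,"dz":-0.01,"ax":0,"ay":0,"az":0,"fingers":-0.3},{"dx":-0.1426,"dy":0.0821,"dz":-0.005,"ax":0,"ay":0,"az":0,"fingers":-0.3},{"dx":-0.1426,"dy":0.0821,"dz":-0.005,"ax":0,"ay":0,"az":0,"fingers":-0.3}]'
python3 -c "
from h import *
move(rk(-.144,-.041,.097),RY); move(rk(-.002,-.041,.092),RY)"
```

```text
time: 10.02
tool_pos: [0.4755, 0.1518, 0.0973]
tcp_rot: [3.102, 0.495, 0.002]
wrist_force: [-1.4, 0.6, 1.0]
width: 0.348
d(mm) [-0.1  0.   0.3] rot(deg) [ 0.01 -0.07  0.  ]
d(mm) [141.9   0.    5.4] rot(deg) [ 0.01 -0.07  0.  ]
```

```bash
python3 -m inch '[{"dx":0.018,"dy":0,"dz":0,"ax":0,"ay":0,"az":0,"fingers":-0.3},{"dx":0.028,"dy":0,"dz":0,"ax":0,"ay":0,"az":0,"fingers":-0.3},{"dx":0.036,"dy":0,"dz":0,"ax":0,"ay":0,"az":0,"fingers":-0.3},{"dx":0.044,"dy":0,"dz":0,"ax":0,"ay":0,"az":0,"fingers":-0.3},{"dx":0.052,"dy":0,"dz":0,"ax":0,"ay":0,"az":0,"fingers":-0.3},{"dx":0.06,"dy":0,"dz":0,"ax":0,"ay":0,"az":0,"fingers":-0.3},{"dx":0.066,"dy":0,"dz":0,"ax":0,"ay":0,"az":0,"fingers":-0.3},{"dx":0.072,"dy":0,"dz":0,"ax":0,"ay":0,"az":0,"fingers":-0.3},{"dx":0.078,"dy":0,"dz":0,"ax":0,"ay":0,"az":0,"fingers":-0.3},{"dx":0.084,"dy":0,"dz":0,"ax":0,"ay":0,"az":0,"fingers":-0.3},{"dx":0.09,"dy":0,"dz":0,"ax":0,"ay":0,"az":0,"fingers":-0.3},{"dx":0.098,"dy":0,"dz":0,"ax":0,"ay":0,"az":0,"fingers":-0.3},{"dx":0.106,"dy":0,"dz":0,"ax":0,"ay":0,"az":0,"fingers":-0.3},{"dx":0.114,"dy":0,"dz":0,"ax":0,"ay":0,"az":0,"fingers":-0.3},{"dx":0.122,"dy":0,"dz":0.002,"ax":0,"ay":0,"az":0,"fingers":-0.3},{"dx":0.13,"dy":0,"dz":0.004,"ax":0,"ay":0,"az":0,"fingers":-0.3},{"dx":0.136,"dy":0,"dz":0.0054,"ax":0,"ay":0,"az":0,"fingers":-0.3},{"dx":0.14,"dy":0,"dz":0.0054,"ax":0,"ay":0,"az":0,"fingers":-0.3},{"dx":0.1415,"dy":0,"dz":0.0054,"ax":0,"ay":0,"az":0,"fingers":-0.3},{"dx":0.1415,"dy":0,"dz":0.0054,"ax":0,"ay":0,"az":0,"fingers":-0.3}]'
python3 -m inch '[{"dx":0.002,"dy":0,"dz":0,"ax":0,"ay":0,"az":0,"fingers":-0.3},{"dx":0.003,"dy":0,"dz":0,"ax":0,"ay":0,"az":0,"fingers":-0.3},{"dx":0.003,"dy":0,"dz":0,"ax":0,"ay":0,"az":0,"fingers":-0.3}]'
python3 c.py wrist LR w7; python3 -c "
from h import *
move(rk(-.001,-.041,.092),RY)"
```

```text
time: 12.52
tool_pos: [0.6101, 0.1959, 0.0921]
tcp_rot: [-3.102, -0.495, -0.002]
wrist_force: [-1.0, -0.8, -0.0]
width: 0.347
time: 12.9
tool_pos: [0.611, 0.1962, 0.092]
tcp_rot: [3.102, 0.495, -0.005]
wrist_force: [-6.4, -2.5, 4.2]
width: 0.35
L 23864 along-slope min/max [ 38.1658 103.12  ] rect ((70.16787719726562, 41.00651168823242), (66.85125732421875, 71.9658432006836), 0.041381992399692535) h 0.02133432832458493 goal centre 70 (37..103)
   strip -30 [ 38.3054 103.1215]
   strip -8 [ 38.2433 103.1006]
   strip 12 [ 38.0696 103.1184]
R 28235 along-slope min/max [ 30.3293 103.1281] rect ((57.464168548583984, -41.41012191772461), (92.3421630859375, 71.80390167236328), 0.47859346866607666) h 0.021439919015074905 goal centre 70 (37..103)
   strip -30 [ 28.7213 103.0261]
   strip -8 [ 38.1875 103.2219]
   strip 12 [ 29.007  102.9819]
d(mm) [ 0.3  0.1 -0. ] rot(deg) [0.01 0.17 0.01]
```

```bash
python3 -c "
from h import *
move([.46,-.15,.27],np.pi/2)"
python3 -m inch '[{"dx":-0.012,"dy":0,"dz":-0.005,"ax":0,"ay":0,"az":0,"fingers":-0.3},{"dx":-0.02,"dy":0,"dz":-0.06,"ax":0,"ay":0,"az":0,"fingers":-0.3},{"dx":-0.03,"dy":0,"dz":-0.12,"ax":0,"ay":0,"az":0,"fingers":-0.3},{"dx":-0.03,"dy":0.01,"dz":-0.17,"ax":0,"ay":0,"az":-5,"fingers":-0.3}]'
python3 -c "
from h import *
move([.46,-.15,.27],np.pi/2)"
```

```text
d(mm) [-251.8  282.  -177.2] rot(deg) [ -0.1    0.16 -71.85]
time: 13.45
tool_pos: [0.5855, 0.1778, 0.2651]
tcp_rot: [3.077, 0.635, -0.0]
wrist_force: [0.7, -0.0, -0.6]
width: 0.35
d(mm) [-245.   251.3   -4.8] rot(deg) [ 0.000e+00  1.000e-02 -6.668e+01]
```

```bash
python3 -m inch '[{"dx":-0.04,"dy":0.04,"dz":-0.005,"ax":0,"ay":0,"az":-10,"fingers":0.2},{"dx":-0.08,"dy":0.08,"dz":-0.005,"ax":0,"ay":0,"az":-20,"fingers":0.2},{"dx":-0.12,"dy":0.12,"dz":-0.005,"ax":0,"ay":0,"az":-30,"fingers":0.2},{"dx":-0.16,"dy":0.16,"dz":-0.005,"ax":0,"ay":0,"az":-40,"fingers":0.2},{"dx":-0.2,"dy":0.2,"dz":-0.005,"ax":0,"ay":0,"az":-50,"fingers":0.2},{"dx":-0.235,"dy":0.235,"dz":-0.005,"ax":0,"ay":0,"az":-60,"fingers":0.2},{"dx":-0.245,"dy":0.251,"dz":-0.005,"ax":0,"ay":0,"az":-66.7,"fingers":0.2},{"dx":-0.245,"dy":0.251,"dz":-0.005,"ax":0,"ay":0,"az":-66.7,"fingers":0.2},{"dx":-0.245,"dy":0.251,"dz":-0.005,"ax":0,"ay":0,"az":-66.7,"fingers":0.2}]'
python3 - <<'E'
from h import *
np.set_printoptions(precision=4,suppress=True)
c,p,d=cam("wrist"); cv2.imwrite("pics/w8.png",p); P,_=pts(c,d,d>0); I=p.reshape(-1,3)[(d>0).ravel()]
near=(abs(P[:,1]+.15)<.15)&(abs(P[:,0]-.463)<.045)
b=P[near&(P[:,2]>.066)&(P[:,2]<.084)]; print("bar",cv2.minAreaRect((b[:,:2]*1e3).astype(np.float32)),len(b),np.median(b[:,2]))
for r in bot.masks_of("wrist","keeper")[:1]:
    Q,_=pts(c,d,r["region"]); print(r["p"],r["box"]); Q=Q[Q[:,2]<.012]; print("plate",cv2.minAreaRect((Q[:,:2]*1e3).astype(np.float32)),Q[:,2].mean())
g=bot.masks_of("wrist","keeper_handle")
for r in g[:1]:
    Q,_=pts(c,d,r["region"]); Q=Q[Q[:,2]>.066]; print("handle",cv2.minAreaRect((Q[:,:2]*1e3).astype(np.float32)),len(Q))
E
```

```text
time: 14.58
tool_pos: [0.4599, -0.1492, 0.2705]
tcp_rot: [2.223, 2.22, 0.001]
wrist_force: [1.6, -0.3, -0.8]
width: 0.599
bar ((464.1022033691406, -151.1038360595703), (13.994466781616211, 102.06251525878906), 0.4476378858089447) 1529 0.07465575940197498
0.87 [255.5, 60.2, 304.7, 249.6]
plate ((464.2979431152344, -153.62875366210938), (51.124507904052734, 222.88185119628906), 0.7798184156417847) 0.005437513033527096
handle ((464.1022033691406, -151.1038360595703), (13.994466781616211, 102.06251525878906), 0.4476378858089447) 1529
```

View pics/w8.png

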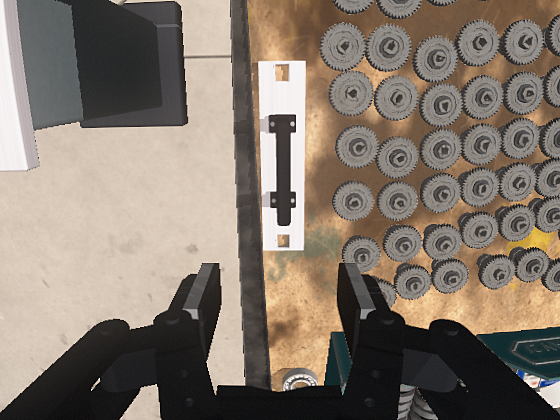

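```bash
python3 -c "
from h import *
move([.4641,-.152,.048],np.pi/2)"
```

```text
d(mm) [ -3.3   3.9 222.3] rot(deg) [ 0.01 -0.    0.06]
```

```bash
python3 -m inch '[{"dx":-0.0033,"dy":0.0039,"dz":0.06,"ax":0,"ay":0,"az":0,"fingers":0.2},{"dx":-0.0033,"dy":0.0039,"dz":0.12,"ax":0,"ay":0,"az":0,"fingers":0.2},{"dx":-0.0033,"dy":0.0039,"dz":0.17,"ax":0,"ay":0,"az":0,"fingers":0.2},{"dx":-0.0033,"dy":0.0039,"dz":0.205,"ax":0,"ay":0,"az":0,"fingers":0.2},{"dx":-0.0033,"dy":0.0039,"dz":0.222,"ax":0,"ay":0,"az":0,"fingers":0.2},{"dx":-0.0033,"dy":0.0039,"dz":0.2223,"ax":0,"ay":0,"az":0,"fingers":0.2},{"dx":-0.0033,"dy":0.0039,"dz":0.2223,"ax":0,"ay":0,"az":0,"fingers":0.2}]' && python3 -m inch '[{"dx":0,"dy":0,"dz":0,"ax":0,"ay":0,"az":0,"fingers":-1},{"dx":0,"dy":0,"dz":0,"ax":0,"ay":0,"az":0,"fingers":-1},{"dx":0,"dy":0,"dz":0,"ax":0,"ay":0,"az":0,"fingers":-1},{"dx":0,"dy":0,"dz":0,"ax":0,"ay":0,"az":0,"fingers":-1},{"dx":0,"dy":0,"dz":0,"ax":0,"ay":0,"az":0,"fingers":-1},{"dx":0,"dy":0,"dz":0,"ax":0,"ay":0,"az":0,"fingers":-1}]' 70
```

```text
time: 15.6
tool_pos: [0.4657, -0.1524, 0.0496]
tcp_rot: [2.218, 2.221, 0.002]
wrist_force: [0.2, 0.4, -0.2]
width: 0.597
time: 16.35
tool_pos: [0.4663, -0.1527, 0.0507]
tcp_rot: [2.217, 2.22, 0.003]
wrist_force: [-1.4, 0.4, 7.2]
width: 0.145
```

```bash
python3 -m inch '[{"dx":0,"dy":0,"dz":-0.015,"ax":0,"ay":0,"az":0,"fingers":-1},{"dx":0,"dy":0,"dz":-0.04,"ax":0,"ay":0,"az":0,"fingers":-1},{"dx":0,"dy":0,"dz":-0.08,"ax":0,"ay":0,"az":0,"fingers":-1},{"dx":0,"dy":0,"dz":-0.13,"ax":0,"ay":0,"az":0,"fingers":-1},{"dx":0,"dy":0,"dz":-0.18,"ax":0,"ay":0,"az":0,"fingers":-1},{"dx":0,"dy":0,"dz":-0.2,"ax":0,"ay":0,"az":0,"fingers":-1},{"dx":0,"dy":0,"dz":-0.2,"ax":0,"ay":0,"az":0,"fingers":-1}]'
cat > k.py <<'E'
from h import *
import sys
np.set_printoptions(precision=4,suppress=True)
s=bot.read_state(); c,p,d=cam("wrist"); cv2.imwrite(f"pics/{sys.argv[1]}.png",p); P,_=pts(c,d,d>0)
R=Rn.from_rotvec(s["tcp_rot"]); T=R.inv().apply(P-s["tool_pos"]) # tool frame
# plate top: about 41..47 mm below TCP, white
m=(T[:,2]>.02)&(T[:,2]<.065)&(abs(T[:,1])<.05)&(abs(T[:,0])<.14)
Q=T[m]
from numpy.linalg import lstsq
for _ in range(4):
    A=np.c_[Q[:,:2],np.ones(len(Q))]; k=lstsq(A,Q[:,2],rcond=None)[0]; e=Q[:,2]-A@k; Q=Q[abs(e)<max(.003,2*e.std())] if _<3 else Q
print("plane z=",k,"n",len(Q),"tilt deg about y,x",np.degrees(k[:2]),"resid",e.std())
print("plate in tool",cv2.minAreaRect((Q[:,:2]*1e3).astype(np.float32)), np.percentile(Q[:,:2],[.5,99.5],axis=0)*1e3)
E
python3 k.py w9
```

```text
time: 17.23
tool_pos: [0.4665, -0.1528, 0.2532]
tcp_rot: [2.214, 2.217, 0.006]
wrist_force: [-0.2, -0.8, -3.4]
width: 0.147
plane z= [-0.0008  0.0185  0.0452] n 17432 tilt deg about y,x [-0.0473  1.0584] resid 0.0007015189397967333
plate in tool ((0.8195724487304688, -1.2803592681884766), (50.45636749267578, 220.64895629882812), 89.94764709472656) [[-104.5194  -26.1292]
 [ 110.7409   23.5615]]
```

View pics/w9.png

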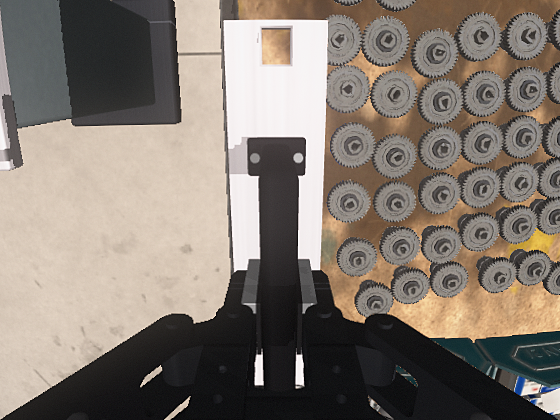

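```bash
python3 -c "
from h import *
move(rk(.0463,-.0008,.25),RY+np.pi/2)"
```

```text
d(mm) [401.4 178.8   1.2] rot(deg) [  0.27   0.16 -18.07]
```

```bash
python3 -m inch '[{"dx":0.03,"dy":0.013,"dz":0,"ax":0,"ay":0,"az":-1.5,"fingers":-1},{"dx":0.07,"dy":0.031,"dz":0,"ax":0,"ay":0,"az":-3,"fingers":-1},{"dx":0.115,"dy":0.051,"dz":0,"ax":0,"ay":0,"az":-5,"fingers":-1},{"dx":0.16,"dy":0.071,"dz":0,"ax":0,"ay":0,"az":-7,"fingers":-1},{"dx":0.205,"dy":0.091,"dz":0,"ax":0,"ay":0,"az":-9,"fingers":-1},{"dx":0.25,"dy":0.111,"dz":0,"ax":0,"ay":0,"az":-11,"fingers":-1},{"dx":0.295,"dy":0.131,"dz":0,"ax":0.1,"ay":0.1,"az":-13,"fingers":-1},{"dx":0.335,"dy":0.149,"dz":0,"ax":0.2,"ay":0.1,"az":-15,"fingers":-1},{"dx":0.37,"dy":0.165,"dz":0.001,"ax":0.3,"ay":0.2,"az":-17,"fingers":-1},{"dx":0.393,"dy":0.175,"dz":0.001,"ax":0.3,"ay":0.2,"az":-18.1,"fingers":-1},{"dx":0.4014,"dy":0.1788,"dz":0.001,"ax":0.3,"ay":0.2,"az":-18.1,"fingers":-1},{"dx":0.4014,"dy":0.1788,"dz":0.001,"ax":0.3,"ay":0.2,"az":-18.1,"fingers":-1},{"dx":0.4014,"dy":0.1788,"dz":0.001,"ax":0.3,"ay":0.2,"az":-18.1,"fingers":-1}]'
cat >> k.py <<'E'
n=R.apply(np.r_[k[:2],-1]); n/=n[2]; print("plate world normal",n, "tilt deg",np.degrees(np.hypot(*n[:2])))
co,s_=np.cos(RY),np.sin(RY)
r=cv2.minAreaRect((Q[:,:2]*1e3).astype(np.float32)); ctr=np.r_[np.array(r[0])/1e3,0]; ctr[2]=k[:2]@ctr[:2]+k[2]
W=R.apply(ctr)+s["tool_pos"]; D=W[:2]-RK; print("plate top centre in rack",D@[co,s_],D@[-s_,co],W[2])
C=P[(abs(P[:,2]-.112)<.004)]; D=C[:,:2]-RK; X=D@[co,s_];Y=D@[-s_,co]
for sg in(1,-1):
    m=np.hypot(X-.045,Y-sg*.098)<.024; m&=abs(Y)>.0845
    if m.sum()>50: print("collar",sg,m.sum(),cv2.minEnclosingCircle((np.c_[X,Y][m]*1e3).astype(np.float32)))
move(rk(.0463,-.0008,.25),RY+np.pi/2)
E
python3 k.py w10
```

```text
time: 18.9
tool_pos: [0.6432, 0.248, 0.2495]
tcp_rot: [-1.843, -2.542, 0.002]
wrist_force: [-0.1, 0.2, -3.5]
width: 0.151
plane z= [-0.001   0.0184  0.0452] n 17421 tilt deg about y,x [-0.0579  1.052 ] resid 0.0007001257086170058
plate in tool ((0.8479995727539062, -1.7160396575927734), (50.5972785949707, 220.6848907470703), 89.98257446289062) [[-104.7582  -26.5263]
 [ 110.7843   23.1552]]
plate world normal [0.0197 0.005  1.    ] tilt deg 1.1666218318657855
plate top centre in rack 0.04359975812657243 -0.000828457734660253 0.20432917739980896
collar 1 540 ((42.52953338623047, 102.77827453613281), 12.92648983001709)
d(mm) [ 1.   0.8 -0. ] rot(deg) [-0.07 -0.03 -0.03]
```

View pics/w10.png

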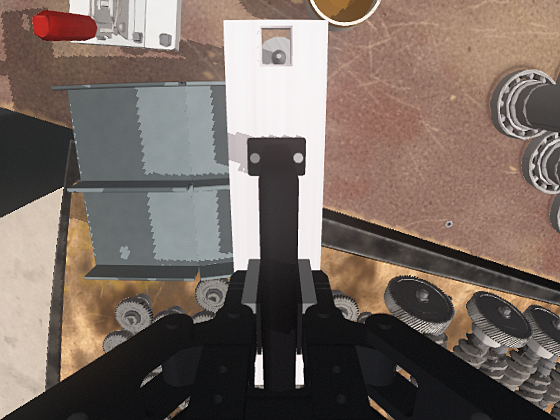

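```bash
python3 - <<'E'
from h import *
c=bot.get_calibration("wrist"); print(proj(c,[rk(.045,.098,.14),rk(.045,.098,.112),rk(.0436,.0972,.2043),rk(.06,.098,.14)]).round(1))
a=cv2.imread("pics/w10.png")[15:85,235:315]; cv2.imwrite("pics/w10c.png",cv2.resize(a,None,fx=7,fy=7,interpolation=cv2.INTER_CUBIC))
E
```

```text
[[278.4  55.6]
 [278.5  58.8]
 [275.2  46.2]
 [301.3  55.6]]
```

View pics/w10c.png

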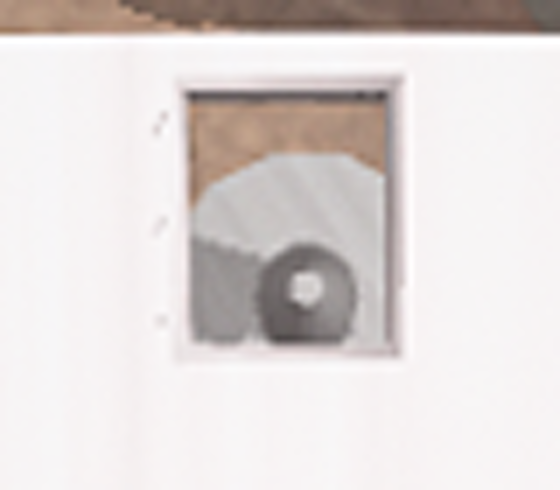

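```bash
python3 -m inch '[{"dx":0.0008,"dy":0,"dz":0.01,"ax":-1,"ay":0,"az":0,"fingers":-1},{"dx":0.0009,"dy":0,"dz":0.03,"ax":-1,"ay":0,"az":0,"fingers":-1},{"dx":0.0009,"dy":0,"dz":0.046,"ax":-1,"ay":0,"az":0,"fingers":-1},{"dx":0.0009,"dy":0,"dz":0.05,"ax":-1,"ay":0,"az":0,"fingers":-1},{"dx":0.0009,"dy":0,"dz":0.05,"ax":-1,"ay":0,"az":0,"fingers":-1},{"dx":0.0009,"dy":0,"dz":0.05,"ax":-1,"ay":0,"az":0,"fingers":-1}]'
python3 k.py w11; python3 - <<'E'
import cv2
a=cv2.imread("pics/w11.png")[15:85,235:315]; cv2.imwrite("pics/w11c.png",cv2.resize(a,None,fx=7,fy=7,interpolation=cv2.INTER_CUBIC))
E
```

```text
time: 19.7
tool_pos: [0.6436, 0.2491, 0.2007]
tcp_rot: [1.838, 2.535, 0.023]
wrist_force: [1.4, -0.4, -3.4]
width: 0.148
plane z= [-0.001   0.0184  0.0452] n 17418 tilt deg about y,x [-0.0584  1.0545] resid 0.000701173808302449
plate in tool ((1.0327377319335938, -1.757843017578125), (220.451904296875, 50.47718811035156), 0.010009490884840488) [[-104.3328  -26.5605]
 [ 110.793    23.1391]]
plate world normal [ 0.0012 -0.0012  1.    ] tilt deg 0.09795451235009356
plate top centre in rack 0.04518643373941837 0.00026055389883491607 0.15550627069530312
collar 1 681 ((45.55744552612305, 101.9033203125), 12.485337257385254)
d(mm) [  0.    0.9 -49.1] rot(deg) [ 1.03 -0.03 -0.03]
```

View pics/w11c.png

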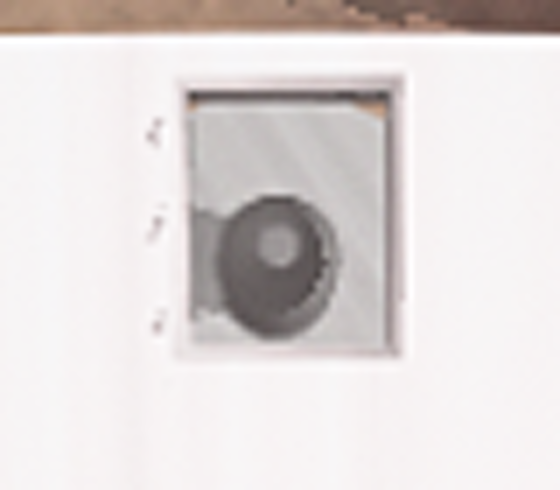

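```bash
python3 -m inch '[{"dx":0,"dy":-0.0006,"dz":0.006,"ax":0,"ay":0,"az":0,"fingers":-1},{"dx":0,"dy":-0.0006,"dz":0.013,"ax":0,"ay":0,"az":0,"fingers":-1},{"dx":0,"dy":-0.0006,"dz":0.02,"ax":0,"ay":0,"az":0,"fingers":-1},{"dx":0,"dy":-0.0006,"dz":0.026,"ax":0,"ay":0,"az":0,"fingers":-1},{"dx":0,"dy":-0.0006,"dz":0.032,"ax":0,"ay":0,"az":0,"fingers":-1},{"dx":0,"dy":-0.0006,"dz":0.034,"ax":0,"ay":0,"az":0,"fingers":-1},{"dx":0,"dy":-0.0006,"dz":0.034,"ax":0,"ay":0,"az":0,"fingers":-1}]'
python3 k.py w12
```

```text
time: 20.62
tool_pos: [0.6436, 0.2491, 0.1668]
tcp_rot: [1.838, 2.535, 0.023]
wrist_force: [1.0, 0.4, -2.9]
width: 0.148
plane z= [-0.0009  0.0187  0.0453] n 17514 tilt deg about y,x [-0.0513  1.0738] resid 0.0007213692189965495
plate in tool ((0.7619247436523438, -1.7565994262695312), (220.89892578125, 50.49751281738281), 0.0011414214968681335) [[-104.543   -26.5981]
 [ 110.7952   23.1311]]
plate world normal [ 0.0015 -0.001   1.    ] tilt deg 0.10095917760503807
plate top centre in rack 0.04521097472974358 1.0192845292995118e-05 0.12150882697134593
collar 1 628 ((45.1950798034668, 101.21504211425781), 12.825094223022461)
d(mm) [  0.    1.5 -82.9] rot(deg) [ 1.04 -0.03 -0.03]
```

```bash
python3 -m inch '[{"dx":0,"dy":0,"dz":0.002,"ax":0,"ay":0,"az":0,"fingers":-1},{"dx":0,"dy":0,"dz":0.004,"ax":0,"ay":0,"az":0,"fingers":-1},{"dx":0,"dy":0,"dz":0.004,"ax":0,"ay":0,"az":0,"fingers":-1},{"dx":0,"dy":0,"dz":0.004,"ax":0,"ay":0,"az":0,"fingers":-1}]'
```

```text
time: 21.18
tool_pos: [0.6439, 0.2492, 0.163]
tcp_rot: [1.838, 2.535, 0.023]
wrist_force: [-0.6, -0.0, -3.5]
width: 0.152
```

```bash
python3 -m inch '[{"dx":0,"dy":0,"dz":0.001,"ax":0,"ay":0,"az":0,"fingers":-1},{"dx":0,"dy":0,"dz":0.0015,"ax":0,"ay":0,"az":0,"fingers":-1},{"dx":0,"dy":0,"dz":0.0015,"ax":0,"ay":0,"az":0,"fingers":-1}]'
```

```text
time: 21.55
tool_pos: [0.6442, 0.2493, 0.1625]
tcp_rot: [1.838, 2.535, 0.025]
wrist_force: [-2.3, -0.3, 1.5]
width: 0.148
```

```bash
python3 -m inch '[{"dx":0,"dy":0,"dz":0,"ax":0,"ay":0,"az":0,"fingers":-0.4},{"dx":0,"dy":0,"dz":0,"ax":0,"ay":0,"az":0,"fingers":0},{"dx":0,"dy":0,"dz":0,"ax":0,"ay":0,"az":0,"fingers":0},{"dx":0,"dy":0,"dz":0,"ax":0,"ay":0,"az":0,"fingers":0}]'
python3 -m inch '[{"dx":0,"dy":0,"dz":-0.01,"ax":0,"ay":0,"az":0,"fingers":0},{"dx":0,"dy":0,"dz":-0.03,"ax":0,"ay":0,"az":0,"fingers":0},{"dx":0,"dy":0,"dz":-0.07,"ax":0,"ay":0,"az":0,"fingers":0},{"dx":0,"dy":0,"dz":-0.12,"ax":0,"ay":0,"az":0,"fingers":0},{"dx":0,"dy":0,"dz":-0.17,"ax":0,"ay":0,"az":0,"fingers":0},{"dx":-0.04,"dy":0,"dz":-0.2,"ax":0,"ay":0,"az":0,"fingers":0},{"dx":-0.04,"dy":0,"dz":-0.2,"ax":0,"ay":0,"az":0,"fingers":0},{"dx":-0.04,"dy":0,"dz":-0.2,"ax":0,"ay":0,"az":0,"fingers":0}]'
cat > v.py <<'E'
from h import *
np.set_printoptions(precision=4,suppress=True)
c,p,d=cam("wrist"); cv2.imwrite("pics/w13.png",p); P,_=pts(c,d,d>0)
co,s_=np.cos(RY),np.sin(RY); D=P[:,:2]-RK; X=D@[co,s_]; Y=D@[-s_,co]
m=(abs(P[:,2]-.118)<.006)&(abs(X-.045)<.04)&(abs(Y)<.125)
A=np.c_[X[m]-.045,Y[m],np.ones(m.sum())]; 
for r in bot.masks_of("wrist","keeper")[:1]:
    Q,_=pts(c,d,r["region"]); DD=Q[:,:2]-RK; a=np.c_[DD@[co,s_],DD@[-s_,co],Q[:,2]]; a=a[abs(a[:,2]-.118)<.006]
    k=np.linalg.lstsq(np.c_[a[:,0]-.045,a[:,1],np.ones(len(a))],a[:,2],rcond=None)[0]
    print("plate",r["p"],cv2.minAreaRect((a[:,:2]*1e3).astype(np.float32)),"plane (slope x,y,z top at seat)",k)
E
python3 v.py; python3 c.py scene LR s2; python3 c.py wrist LR w14
```

```text
time: 22.05
tool_pos: [0.6442, 0.2494, 0.1625]
tcp_rot: [1.838, 2.535, 0.025]
wrist_force: [0.2, -0.8, -0.3]
width: 0.5
time: 23.05
tool_pos: [0.6529, 0.2101, 0.3632]
tcp_rot: [1.839, 2.534, 0.026]
wrist_force: [-0.6, 0.4, -0.6]
width: 0.501
plate 0.74 ((45.76909637451172, 0.2606964111328125), (219.51597595214844, 50.492923736572266), 89.75322723388672) plane (slope x,y,z top at seat) [-0.0015 -0.0007  0.1175]
L few 96
R few 68
L 766 along-slope min/max [ 36.7498 103.5678] rect ((70.12970733642578, 41.453636169433594), (71.91600799560547, 67.2922134399414), 89.19901275634766) h 0.021500410222283953 goal centre 70 (37..103)
   strip -30 [ 36.5424 103.3791]
   strip -8 [ 37.1932 103.328 ]
   strip 12 [ 37.0214 103.6238]
R 648 along-slope min/max [ 36.4509 103.1953] rect ((69.71990203857422, -40.98863983154297), (71.36027526855469, 67.22269439697266), 89.85283660888672) h 0.021414971204551995 goal centre 70 (37..103)
   strip -30 [ 36.6966 103.1372]
   strip -8 [ 36.5973 103.2019]
   strip 12 [ 36.4543 103.2342]
```

View pics/w13.png

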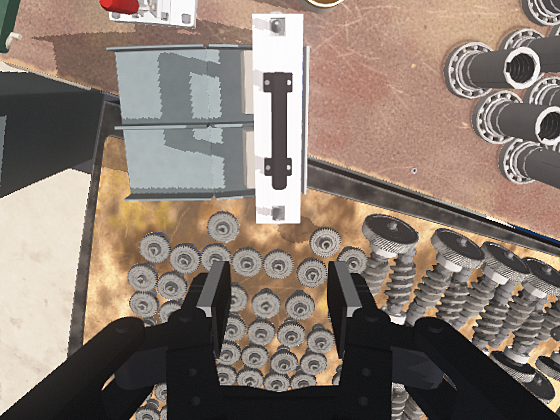

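```bash
python3 -c "
from workcell import bot
print(bot.finish_job())"
```

```text
the job is handed in; nothing more can be done
None
```

I pushed both cartons down their lanes to the back stop. Then I lowered the keeper level onto the two pins, released it, backed the arm off and handed the job in at about 23 s of the 64 s allowed.

| Last checks | Result |
|---|---|
| Keeper underside | about 111.5 mm above the bench (shoulder is at 112 mm) |
| Keeper position | within about 1 mm of the seat, both pins visible through the holes |
| Keeper level and yaw | level within 0.002 rad, yaw error about 0.25° |
| Cartons | both measured about 37 to 103 mm along the slope, flush with the stop and square within about 1° |
| Contact forces | 5 to 7 N while each carton was pressed against the stop, 5 N change when the keeper seated, about 0 after release |

- **Partial check:** the scene camera saw too little of the cartons under the keeper to confirm them. The final carton reading comes from the wrist camera alone, and it agrees with the readings and contact forces taken during the pushes.
- **Bystanders:** I did not measure the oil bottle, grease tub or tape roll again at the end. The planned paths stayed clear of all three.

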